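# Reset the cell clamp adjuster and lock it again

## Task

Two cell clamping fixtures stand on the battery bench. On the one with the orange lock ring, swing the ring's lever anticlockwise (seen from above) nearly to its stop to free the adjuster, turn the black adjuster knob until its white pointer stands at the middle of the green mark, then swing the orange lever clockwise fully back to its stop so that the adjuster is locked again, and let go. Leave the lever and knob of the fixture with the blue lock ring as they are.

Things in the scene. Friction and masses are not known exactly. Their poses are not given: they have to be found in the camera images.
- orange_adjuster_knob (a point): Centre of the orange fixture's black bar knob, 116 mm above the bench, on the vertical axis shared by knob and lock ring. Bar 48 mm long, 16 mm thick (grip across this), from 89 to 135 mm above the bench. Own x axis: along the bar, the way the white pointer points (74 mm up, 60 mm long); z up. A fixed turquoise cell, 100 mm tall, stands 118 mm from the axis, opposite the lever.
- orange_adjuster (a joint): Turn of the orange fixture's adjuster, rad: 0 = pointer at the middle of the green mark on the fixed dial, growing anticlockwise from above; stops at -0.4 and 1.6; it starts between 0.7 and 1.3. When the lock is off it turns with light friction (about 0.05 N m) and stays where it is left; while the lock ring is tight a brake holds it. The dial (140 mm wide disc, top 43 mm above the bench) bears the green mark (about 20 mm wide) and white ticks.
- orange_lock_tab (a point): Centre of the graspable part of the upright orange tab at the end of the lock ring's lever, 80 mm above the bench and 95 mm out from the turning axis. The tab is 12 mm thick (tangentially), 28 mm long (radially); it stands on the 10 mm thick lever and its top is 95 mm above the bench (lever's top 56 mm). Own x axis: radially outward along the lever; z up. It moves on a circle about the axis through the knob.
- orange_lock (a joint): Turn of the orange lock ring, rad: 0 = fully tight, at its stop; grows anticlockwise from above as it is loosened, up to the other stop at 0.9. The brake on the adjuster lets go by about 0.3. Friction about 0.15 N m; it stays where it is left. It starts tight.
- blue_adjuster_pointer (a point): Tip of the white pointer (60 mm from the axis, 74 mm above the bench) of the other fixture, the same in all but its blue lock ring and lever: a bystander whose knob must stay as it is.
- blue_lock_tab (a point): Centre of the upright tab on the lever of the blue lock ring, 80 mm above the bench, 95 mm out from its axis: a bystander, tight, to be left so.

How it is judged:
By the outcome, as a careful person would: the job done as asked, in the order asked, and still so for the second after the job is handed in, with the robot touching nothing.
It also fails if it takes over 67 s, if anything falls off the work surface, if the arm or the gripper's body presses on something with over 40 N, if the wrist force passes 120 N, or if a joint passes its speed limit or range.

## Robot

A 7-joint arm with a two-finger parallel gripper is mounted at the origin on the work surface. World frame = base frame: x ahead of the robot, y to its left, z up, the work surface at z = 0. Lengths are in m, angles in rad, forces in N, time in s.
With the tool pointing down it reaches from about 0.4 to 0.875 m from the base axis. Payload 19.3 kg.
Tool frame: the origin (TCP) lies at the very end of the fingers, on their centre line; the grasp point (between the pads) lies 19 mm behind it; z points along the fingers, y is the line along which they close (so a half turn about z gives the same grasp; the last joint's range is limited). The gripper opens to 85 mm and grips with 20 to 120 N. Pads are 22 mm wide; open, the fingers measure 114 mm over their backs; the gripper's body (76 mm by 85 mm) begins 54 mm behind the grasp point. The pads swing forward as they close: fully open they stand 13 mm farther back than shut.
Start: joints at [-1.264, 0.521, -0.036, 1.599, 0.021, 1.021, -0.113], TCP at [0.23, 0.581, 0.199] pointing down, gripper open.
Joint ranges: [-2.91, 2.91], [-0.3, 2.13], [-1.5, 1.42], [0.17, 2.43], [-1.26, 4.41], [0.16, 1.93], [-2.52, 2.52]. Speed limits (rad/s): [1.89, 1.89, 2.39, 2.39, 3.01, 3.01, 3.01].

## Interface

Orientations are given as [roll, pitch, yaw] about the fixed x, y, z axes, in that order (R = Rz(yaw) Ry(pitch) Rx(roll)).
In Python, from workcell import bot gives the robot as it stands.
- The arm moves only by the tool servo_tool, never from a script. Its argument "plan" is a list of rows, each a list of 7 numbers: the finger opening in cm, from 0 to 8.54, then the shift along the tool's x, y, z in cm, then the turn, a rotation vector about the tool's x, y, z in degrees. In form: [[fingers, x, y, z, wx, wy, wz], ...]. A call has 1 to 10 rows; each row is the pose to reach, as a shift and turn from the pose commanded when the call began, along the tool's axes at that moment; what a row does not reach only later rows make up. A row lasts 1/10 s, in which the tool goes at most 50 mm and 8.59 degrees, less where a joint would pass 70% of its speed; a pose out of reach is approached as far as the arm can. A call with a gripper value outside its range is refused whole. The fingers move at their own pace and stop on an object; "force" is the grip in N (left out, the last holds). Time passes only in rows, so rows that repeat a pose let the fingers close. It gives the time, the measured TCP pose, the force, the opening and the grip force at its end, in the units of the state.
- bot.observe(): the state, without advancing time (a new reading comes with each control period).
- bot.grab_frame(name): name is "scene" or "top"; returns a dict with "frame" (420x560x3 uint8, blue, green, red), "mtx" (3x3 intrinsics, pixels), "R" (3x3) and "t" (3): a world point X has camera coordinates R X + t. Camera axes: x right, y down, z forward; pixel columns grow to the right and rows downward; lengths in m; the calibration is good to about 2 mm. A picture is of the moment at which its call begins. There is no depth.
- bot.job_done(): hands the job in; it is judged then, once.
The state is a dict: "clock": time; "qpos": joint angles; "qd": joint speeds; "joint_efforts": joint torques, N m; "position": TCP position; "tool_rot": TCP orientation; "force": force on the tool from outside, world axes, zero at the start; "moment": the same for the moment, N m; "grip_width": finger opening in m; "finger_force": force on a finger pad.
Only numpy, scipy, OpenCV 4.12 (cv2) and the standard library are available. Lean on these libraries where they do the work, as an engineer would, in place of code of your own. Each camera call takes 0.05 s, during which the arm holds its last target. There are 200 camera calls.

## Working session

There is one attempt and no reset: what is moved stays moved. The work goes in short steps, Python scripts to look and compute and a tool call to move; the robot and the scene stay as the last step left them, time stands still between calls to the robot, and variables do not carry over. Pictures are saved under pics/ and viewed, at most 10 in all, crops included, and the job is handed in when it is done.

Besides the shell and the picture viewer there is one more tool, called after "Emit:" by a JSON object that holds its "op" and its "data". servo_tool: Moves the arm, as the interface text tells. Its arguments: {"type":"object","properties":{"plan":{"type":"array","items":{"type":"array","items":{"type":"number"}}},"force":{"type":"number"}},"required":["plan"]}

```bash
mkdir -p pics
python3 - <<'E'
from workcell import bot
import cv2,pickle
for n in("scene","top"):
    f=bot.grab_frame(n);cv2.imwrite(f"pics/{n}0.png",f["frame"]);pickle.dump(f,open(n+".pkl","wb"))
    print(n,f["mtx"].tolist(),f["R"].tolist(),f["t"].tolist())
s=bot.observe();print({k:s[k] for k in("clock","position","tool_rot","force","grip_width")})
E
```

```text
scene [[539.3073078567902, 0.0, 278.36156036338696], [0.0, 539.3073078567902, 212.2593225634939], [0.0, 0.0, 1.0]] [[0.2397383449085908, 0.9706887206951068, -0.016998043881171734], [0.7719621052372739, -0.20121632874141981, -0.6029813406113502], [-0.588727470106607, 0.1314359028695034, -0.7975741779789217]] [-0.14383574041960753, -0.37777863061111266, 1.3794720462464145]
top [[383.944254128186, 0.0, 275.8387015705006], [0.0, 383.944254128186, 211.42000761661683], [0.0, 0.0, 1.0]] [[0.021626073198627773, -0.9992266820624002, 0.032838252276500134], [-0.9884934601136101, -0.026289200323327187, -0.14896159659114613], [0.1497096933088535, -0.02923894322521669, -0.9882975725602295]] [-0.007997882658435575, 0.5800371147321839, 0.7255530150929307]
{'clock': 0.1, 'position': array([0.22991439, 0.58084428, 0.19860964]), 'tool_rot': array([-3.14066169e+00,  7.99306552e-05,  2.76478016e+00]), 'force': array([ 0.17387918, -0.43922903,  0.77186045]), 'grip_width': 0.0856200083819931}
```

View pics/top0.png

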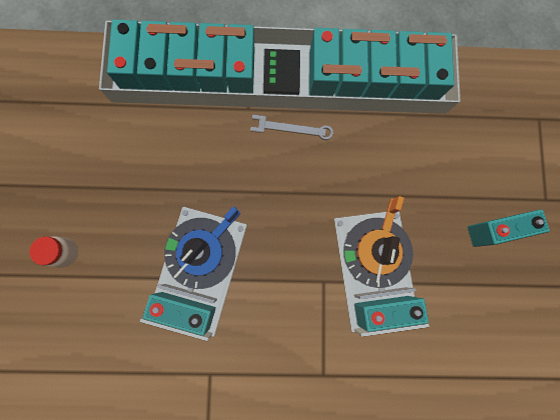

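View pics/scene0.png

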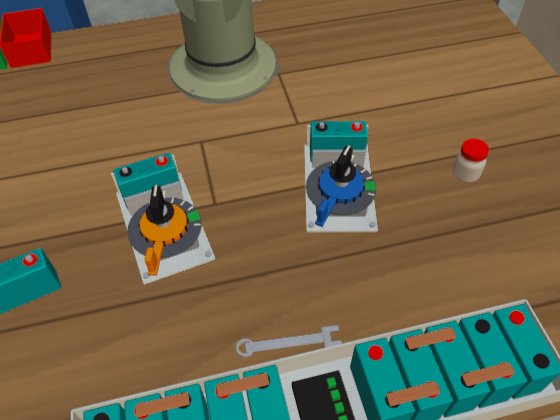

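The top view shows the orange fixture around px (378,252), with its tab near (396,205), green mark (350,257) and pointer near (379,280). In the scene view it is around (163,225). I'll enlarge both.

Run:
```python
import cv2,numpy as np
a=cv2.imread("pics/top0.png")[185:335,320:440];b=cv2.imread("pics/scene0.png")[145:285,105:225]
a=cv2.resize(a,None,fx=3.3333,fy=3.3333,interpolation=cv2.INTER_CUBIC)
b=cv2.resize(b,None,fx=3.3333,fy=3.3333,interpolation=cv2.INTER_CUBIC)
c=np.zeros((500,800,3),np.uint8);c[:a.shape[0],:a.shape[1]]=a[:500,:400];c[:b.shape[0],400:400+b.shape[1]]=b[:500,:400]
cv2.imwrite("pics/crop1.png",c)
```

```text
(no output)
```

View pics/crop1.png

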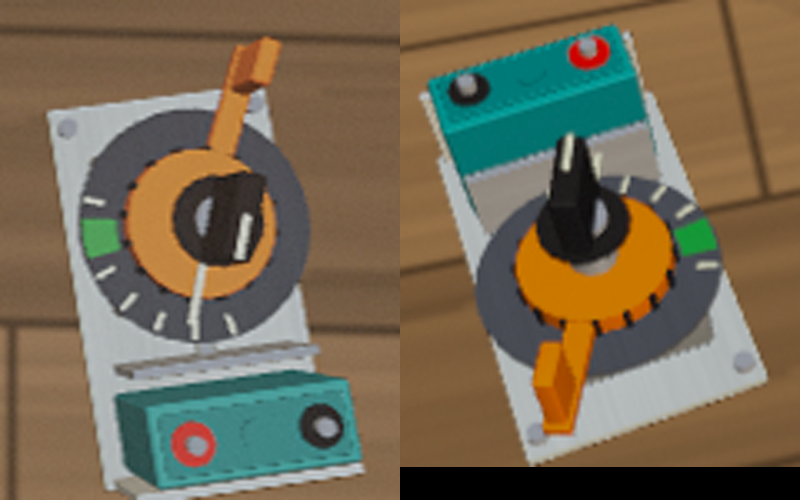

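The left crop (top view) shows the dial at u 80–310, v 110–342, the pointer tip at (194,337), the green mark at (100,238) and the tab top around (265,62). The right crop (scene view) shows the dial at u 477–722, green at (697,238) and the tab to the lower left. I'll fit the geometry to these.

```bash
cat > geo.py <<'E'
import numpy as np,pickle,cv2
from scipy.optimize import least_squares
C={n:pickle.load(open(n+".pkl","rb")) for n in("top","scene")}
def proj(n,X):
    c=C[n];p=(np.asarray(X)@c["R"].T+c["t"])@c["mtx"].T;return p[...,:2]/p[...,2:]
def pt(a,r,th,z): return np.stack([a[0]+r*np.cos(th),a[1]+r*np.sin(th),z+0*np.asarray(th,float)],-1)
def ray(n,uv,z):
    c=C[n];d=c["R"].T@np.linalg.inv(c["mtx"])@np.array([*uv,1.]);o=-c["R"].T@c["t"];return o+d*(z-o[2])/d[2]
E
python3 - <<'E'
from geo import *
T=lambda u,v:np.array([320+u/3.3333,185+v/3.3333]);S=lambda u,v:np.array([105+(u-400)/3.3333,145+v/3.3333])
th=np.linspace(0,2*np.pi,361)
def ext(n,a):
    p=proj(n,pt(a,.07,th,.043));return np.r_[p.min(0),p.max(0)]
tt=np.r_[T(80,110),T(310,342)];ss=np.r_[S(477,175),S(722,375)]
for w in((1,0),(0,1),(1,1)):
    r=least_squares(lambda a:np.r_[w[0]*(ext("top",a)-tt),w[1]*(ext("scene",a)-ss)],[.55,-.25]);print(r.x,np.round(r.fun,1))
a=r.x
ang=lambda X:(np.arctan2(X[1]-a[1],X[0]-a[0]),np.hypot(X[0]-a[0],X[1]-a[1]))
for l,n,p,z in[("green","top",T(100,238),.043),("green","scene",S(697,238),.043),("ptr","top",T(194,337),.074),("tabtop","top",T(262,62),.095),("lever end","top",T(240,100),.056),("stripe","top",T(243,235),.135),("stripe","scene",S(567,152),.135),("tabtop sc","scene",S(550,355),.095)]:
    X=ray(n,p,z);print(l,np.round(X,4),np.round(ang(X),4))
# stripe ends
for p in((250,215),(238,260)): print(np.round(ray("top",T(*p),.135),4))
# predicted overlays
im=cv2.imread("pics/top0.png");im2=cv2.imread("pics/scene0.png")
g=ang(ray("top",T(100,238),.043))[0];k=ang(ray("top",T(194,337),.074))[0];l=ang(ray("top",T(240,100),.056))[0]
print("g,k,l",g,k,l,"knob",(k-g+np.pi)%(2*np.pi)-np.pi)
out=[]
for n,im in(("top",im),("scene",im2)):
    off=np.array([320,185] if n=="top" else [105,145]);c=cv2.resize(im[off[1]:off[1]+150,off[0]:off[0]+120],None,fx=3.3333,fy=3.3333,interpolation=cv2.INTER_CUBIC)
    def d(X,cl,closed=True): cv2.polylines(c,[np.int32((proj(n,X)-off+.0)*3.3333)],closed,cl,1)
    d(pt(a,.07,th,.043),(255,0,255))
    def box(an,r,L,W,z):
        e=np.array([np.cos(an),np.sin(an)]);f=np.array([-e[1],e[0]]);
        return np.array([[*(a+e*(r+s*L/2)+f*q*W/2),z] for s,q in((1,1),(1,-1),(-1,-1),(-1,1))])
    d(box(l,.095,.028,.012,.095),(255,255,0));d(box(k,0,.048,.016,.135),(0,0,255));d(box(k,.05,.02,.002,.074),(0,0,255));d(box(g,.06,.02,.02,.043),(0,255,0))
    out.append(c[:500,:400])
cv2.imwrite("pics/crop2.png",np.hstack(out))
E
```

```text
[ 0.50332066 -0.20038661] [-0.4 -0.6  0.4  0.5 -0.  -0.  -0.  -0. ]
[ 0.50583654 -0.19716952] [-0.  -0.  -0.  -0.  -0.4 -0.1  0.4  0.1]
[ 0.50427135 -0.19870968] [-1.2 -1.  -0.5  0.  -1.3 -0.6 -0.5 -0.4]
green [ 0.4939 -0.143   0.043 ] [1.755  0.0566]
green [ 0.4967 -0.1402  0.043 ] [1.6995 0.059 ]
ptr [ 0.4383 -0.1891  0.074 ] [2.9976 0.0667]
tabtop [ 0.5934 -0.2247  0.095 ] [-0.2836  0.0929]
lever end [ 0.5771 -0.2248  0.056 ] [-0.3433  0.0774]
stripe [ 0.4937 -0.1979  0.135 ] [3.0631 0.0106]
stripe [ 0.4939 -0.1964  0.135 ] [2.9174 0.0106]
tabtop sc [ 0.5926 -0.2234  0.095 ] [-0.273   0.0917]
[ 0.5042 -0.2019  0.135 ]
[ 0.4806 -0.1949  0.135 ]
g,k,l 1.7549985955803726 2.9976021086440836 -0.34328941366295296 knob 1.2426035130637114
```

View pics/crop2.png

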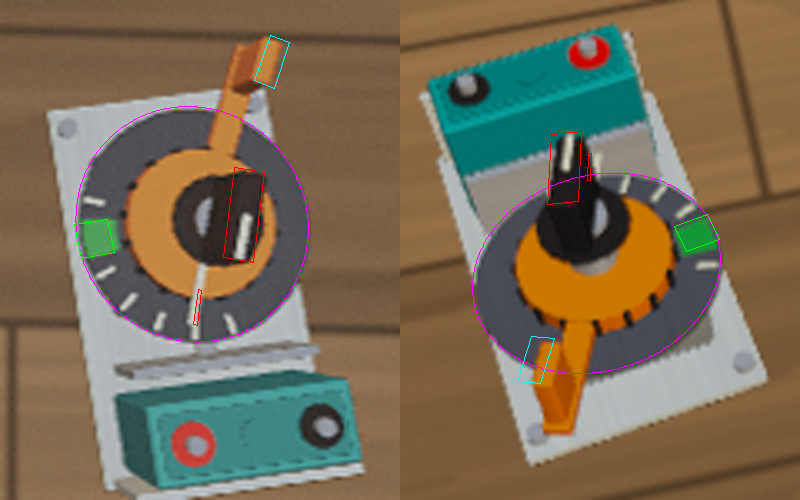

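```bash
cat > to.py <<'E'
import sys,numpy as np
from workcell import bot
from scipy.spatial.transform import Rotation as Ro
def to(x,y,z,yaw):
    s=bot.observe();R=Ro.from_euler("xyz",s["tool_rot"])
    d=R.inv().apply(np.array([x,y,z])-s["position"])*100
    dy=np.degrees(yaw-s["tool_rot"][2]);dy=(dy+180)%360-180
    rv=np.degrees((R.inv()*Ro.from_euler("xyz",[np.pi,0,yaw])).as_rotvec())
    print("shift",np.round(d,2),"wz",round(-dy,1),"rv",np.round(rv,1),"q",np.round(s["qpos"],2),"pos",np.round(s["position"],4),"rot",np.round(s["tool_rot"],4),"t",s["clock"])
if __name__=="__main__":
    to(*map(float,sys.argv[1:]))
E
python3 to.py .45 .2 .25 1.5; python3 to.py .595 -.226 .25 -.29
```

```text
shift [-34.48 -27.32  -5.11] wz 72.5 rv [-0.   0.  72.5] q [-1.26  0.52 -0.04  1.6   0.02  1.02 -0.11] pos [0.2299 0.5808 0.1986] rot [-3.1407e+00  1.0000e-04  2.7648e+00] t 0.1
shift [-63.64 -61.59  -5.08] wz 175.0 rv [0.00e+00 1.00e-01 1.75e+02] q [-1.26  0.52 -0.04  1.6   0.02  1.02 -0.11] pos [0.2299 0.5808 0.1986] rot [-3.1407e+00  1.0000e-04  2.7648e+00] t 0.1
```

Emit:
{"op": "servo_tool", "data": {"plan": [[8.5, -3.5, -2.7, -4, 0, 0, 7.2], [8.5, -6.9, -5.5, -5, 0, 0, 14.5], [8.5, -10.4, -8.2, -5, 0, 0, 21.7], [8.5, -13.8, -10.9, -5, 0, 0, 29], [8.5, -17.3, -13.7, -5, 0, 0, 36.2], [8.5, -20.7, -16.4, -5, 0, 0, 43.5], [8.5, -24.2, -19.1, -5, 0, 0, 50.7], [8.5, -27.6, -21.9, -5, 0, 0, 58], [8.5, -31, -24.6, -5, 0, 0, 65.2], [8.5, -34.5, -27.3, -5, 0, 0, 72.5]]}}

```text
clock: 1.1
position: [0.4507, 0.1987, 0.2491]
tool_rot: [-3.141, -0.0, 1.494]
force: [0.1, 1.5, 0.2]
grip_width: 0.0848
finger_force: 0.0
```

```bash
python3 to.py .595 -.226 .20 -.29
```

```text
shift [-41.25  17.63   4.91] wz 102.2 rv [ -0.   -0.  102.2] q [-0.84  0.27  0.38  1.89 -0.11  1.   -0.49] pos [0.4507 0.1987 0.2491] rot [-3.1415e+00 -2.0000e-04  1.4944e+00] t 1.1
```

Emit:
{"op": "servo_tool", "data": {"plan": [[8.5, -4.5, 1.9, 0, 0, 0, 8.5], [8.5, -9, 3.8, 0, 0, 0, 17], [8.5, -13.5, 5.7, 0, 0, 0, 25.5], [8.5, -18, 7.6, 0, 0, 0, 34], [8.5, -22.5, 9.5, 0, 0, 0, 42.5], [8.5, -27, 11.5, 0, 0, 0, 51], [8.5, -31.5, 13.4, 0, 0, 0, 59.5], [8.5, -36, 15.3, 0, 0, 0, 68], [8.5, -41.2, 17.6, 2, 0, 0, 76.5], [8.5, -41.2, 17.6, 4.9, 0, 0, 85]]}}

```text
clock: 2.1
position: [0.5973, -0.2292, 0.2008]
tool_rot: [3.138, -0.003, 0.005]
force: [-0.2, 0.4, -0.6]
grip_width: 0.085
finger_force: 0.0
```

Emit:
{"op": "servo_tool", "data": {"plan": [[8.5, 0, 0, 0, 0, 0, 8.5], [8.5, 0, 0, 0, 0, 0, 17.2], [8.5, 0, 0, 0, 0, 0, 17.2], [8.5, 0, 0, 0, 0, 0, 17.2]]}}

```text
clock: 2.5
position: [0.5965, -0.2229, 0.1999]
tool_rot: [3.141, 0.0, -0.28]
force: [-0.2, -0.1, 1.1]
grip_width: 0.0852
finger_force: 0.0
```

```bash
python3 to.py .5953 -.2259 .065 -.29;python3 - <<'E'
from workcell import bot
import cv2,numpy as np
o=[]
for n,(x,y) in(("top",(320,150)),("scene",(80,145))):
    f=bot.grab_frame(n)["frame"];o.append(cv2.resize(f[y:y+150,x:x+120],None,fx=3.3333,fy=3.3333,interpolation=cv2.INTER_CUBIC))
cv2.imwrite("pics/c3.png",np.hstack(o))
E
```

```text
shift [-0.03  0.31 13.49] wz 0.6 rv [0.  0.  0.6] q [-0.24  0.68  0.82  1.59 -0.55  1.11 -1.12] pos [ 0.5965 -0.2229  0.1999] rot [ 3.1413e+00  4.0000e-04 -2.7960e-01] t 2.5
```

View pics/c3.png

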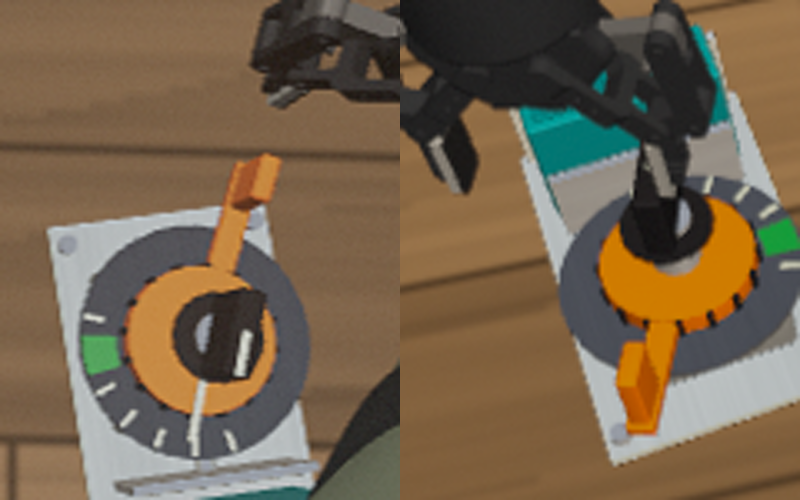

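The view is clear: the open fingers hang above the orange tab (left crop tab at about (265,180), one finger at (275,95)). I'll descend and grip.

Emit:
{"op": "servo_tool", "data": {"plan": [[8.5, 0, 0.3, 4, 0, 0, 0.6], [8.5, 0, 0.3, 8, 0, 0, 0.6], [8.5, 0, 0.3, 11, 0, 0, 0.6], [8.5, 0, 0.3, 13.3, 0, 0, 0.6], [8.5, 0, 0.3, 13.3, 0, 0, 0.6], [4, 0, 0.3, 13.3, 0, 0, 0.6], [3, 0, 0.3, 13.3, 0, 0, 0.6], [2.5, 0, 0.3, 13.3, 0, 0, 0.6], [2.5, 0, 0.3, 13.3, 0, 0, 0.6]], "force": 25}}

```text
clock: 3.5
position: [0.5961, -0.2261, 0.068]
tool_rot: [-3.141, -0.001, -0.294]
force: [1.4, 0.0, 0.0]
grip_width: 0.0276
finger_force: 0.0
```

```bash
python3 to.py .5953 -.2259 .065 -.29;python3 - <<'E'
from workcell import bot
import cv2,numpy as np
o=[]
for n,(x,y) in(("top",(320,150)),("scene",(80,145))):
    f=bot.grab_frame(n)["frame"];o.append(cv2.resize(f[y:y+150,x:x+120],None,fx=3.3333,fy=3.3333,interpolation=cv2.INTER_CUBIC))
cv2.imwrite("pics/c4.png",np.hstack(o))
E
```

```text
shift [-0.08  0.01  0.3 ] wz -0.3 rv [-0.  -0.1 -0.3] q [-0.17  0.83  0.71  1.69 -0.67  0.88 -1.04] pos [ 0.5961 -0.2261  0.068 ] rot [-3.1414e+00 -1.3000e-03 -2.9440e-01] t 3.5
```

View pics/c4.png

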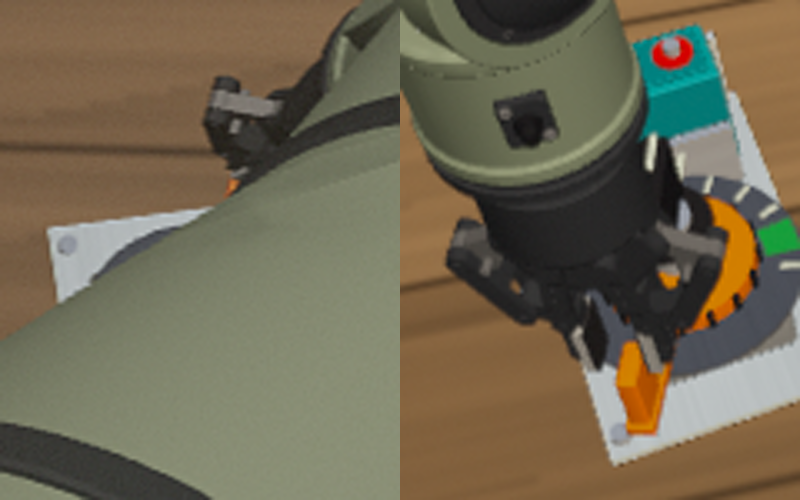

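The scene crop shows the tab (about (640,380)) between the two fingertips at (590,360) and (655,360). I'll close on it.

Emit:
{"op": "servo_tool", "data": {"plan": [[1.5, 0.2, 0, 0.3, 0, 0, 0], [0.8, 0.2, 0, 0.3, 0, 0, 0], [0.8, 0.2, 0, 0.3, 0, 0, 0], [0.8, 0.2, 0, 0.3, 0, 0, 0], [0.8, 0.2, 0, 0.3, 0, 0, 0]], "force": 40}}

```text
clock: 4.1
position: [0.5975, -0.2266, 0.0641]
tool_rot: [3.142, 0.0, -0.295]
force: [0.5, -0.0, 0.7]
grip_width: 0.0082
finger_force: 0.0
```

```bash
python3 to.py .5953 -.2259 .065 -.29
python3 - <<'E'
from workcell import bot
s=bot.observe();print(s["force"],s["moment"],s["finger_force"])
E
```

```text
shift [-0.24 -0.01 -0.09] wz -0.3 rv [ 0.   0.  -0.3] q [-0.16  0.84  0.7   1.69 -0.68  0.88 -1.04] pos [ 0.5975 -0.2266  0.0641] rot [ 3.1416  0.     -0.2949] t 4.1
[ 0.52967263 -0.00223946  0.72776343] [ 0.01241397  0.02300556 -0.03044198] 0.0
```

It closed on nothing, so I'll look again.

Run:
```python
from workcell import bot
from geo import *
s=bot.observe();o=[]
f=bot.grab_frame("scene");x,y=95,195
c=cv2.resize(f["frame"][y:y+90,x:x+120],None,fx=6.6667,fy=6.6667,interpolation=cv2.INTER_CUBIC)
for z,col in((0,(255,0,255)),(.019,(0,0,255))):
    p=(proj("scene",s["position"]+[0,0,z])-[x,y])*6.6667;cv2.circle(c,tuple(int(v) for v in p),4,col,-1);print(p)
cv2.imwrite("pics/c5.png",c)
```

```text
[380.5762273  458.49885992]
[365.6360655  419.87007944]
```

View pics/c5.png

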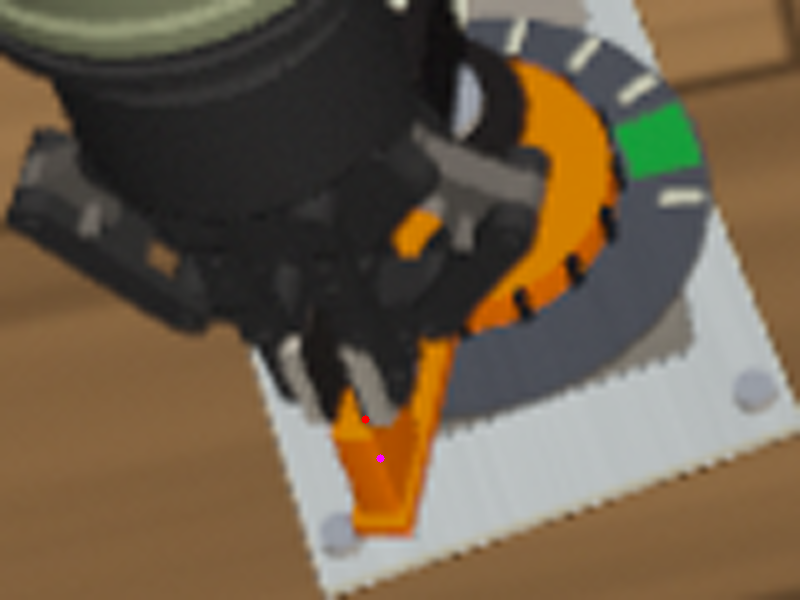

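Run:
```python
from geo import *
ax=lambda y:np.array([np.sin(y),-np.cos(y),0])
for nm,P,y,o,z,off in(("c3",[.5965,-.2229,.1999],-.28,.085,.013,(80,145)),("c4",[.5961,-.2261,.068],-.294,.0276,.001,(80,145)),("c5",[.5975,-.2266,.0641],-.295,.0082,0,(95,195))):
    k=6.6667 if nm=="c5" else 3.3333;sh=0 if nm=="c5" else 400
    for sg in(-1,1):
        X=np.array(P)+[0,0,z]+ax(y)*sg*o/2
        print(nm,"scene",np.round((proj("scene",X)-off)*k+[sh,0],0),"top",np.round((proj("top",X)-[320,150])*3.3333,0))
c=np.array([.5043,-.1987])
for l in(-.29,):
  e=np.array([np.cos(l),np.sin(l)]);f=np.array([-e[1],e[0]])
  for z in(.056,.095):
    for s,q in((1,1),(1,-1),(-1,-1),(-1,1)):
      X=[*(c+e*(.095+s*.014)+f*q*.006),z];print(z,s,q,"c5",np.round((proj("scene",X)-[95,195])*6.6667),"c3top",np.round((proj("top",X)-[320,150])*3.3333))
```

```text
c3 scene [674. 224.] top [259. 104.]
c3 scene [491. 221.] top [430. 157.]
c4 scene [665. 389.] top [226. 174.]
c4 scene [613. 388.] top [271. 189.]
c5 scene [396. 459.] top [240. 179.]
c5 scene [365. 458.] top [253. 183.]
0.056 1 1 c5 [401. 513.] c3top [238. 162.]
0.056 1 -1 c5 [356. 512.] c3top [257. 168.]
0.056 -1 -1 c5 [377. 422.] c3top [245. 212.]
0.056 -1 1 c5 [421. 423.] c3top [225. 206.]
0.095 1 1 c5 [371. 435.] c3top [260. 149.]
0.095 1 -1 c5 [324. 433.] c3top [280. 156.]
0.095 -1 -1 c5 [346. 341.] c3top [268. 202.]
0.095 -1 1 c5 [392. 343.] c3top [247. 195.]
```

The tab sits where the model puts it. The fingertips appear about 20 mm higher in the images than reported, so they closed above or at the very top of the tab. I'll open, go lower, and close again, watching the force.

Emit:
{"op": "servo_tool", "data": {"plan": [[4.0, 0, 0, 0, 0, 0, 0], [4.0, 0, 0, 0, 0, 0, 0], [4.0, 0, 0, 0.5, 0, 0, 0], [4.0, 0, 0, 0.9, 0, 0, 0], [4, 0, 0, 1.2, 0, 0, 0], [0.8, 0, 0, 1.2, 0, 0, 0], [0.8, 0, 0, 1.2, 0, 0, 0], [0.8, 0, 0, 1.2, 0, 0, 0], [0.8, 0, 0, 1.2, 0, 0, 0]], "force": 40}}

```text
clock: 5.05
position: [0.5975, -0.2268, 0.0522]
tool_rot: [3.141, 0.0, -0.295]
force: [-0.7, -0.7, -0.1]
grip_width: 0.0105
finger_force: 41.4
```

Contact now, though perhaps only near the tab's top, so I'll take a deeper grip.

Emit:
{"op": "servo_tool", "data": {"plan": [[3.0, 0, 0, 0, 0, 0, 0], [3.0, 0, 0, 0, 0, 0, 0], [3.0, 0, 0, 0.4, 0, 0, 0], [3.0, 0, 0, 0.8, 0, 0, 0], [3, 0, 0, 0.8, 0, 0, 0], [0.8, 0, 0, 0.8, 0, 0, 0], [0.8, 0, 0, 0.8, 0, 0, 0], [0.8, 0, 0, 0.8, 0, 0, 0]], "force": 50}}

```text
clock: 5.85
position: [0.5975, -0.2269, 0.0442]
tool_rot: [3.141, -0.0, -0.295]
force: [-1.2, -1.5, -0.7]
grip_width: 0.011
finger_force: 50.5
```

Run:
```python
from workcell import bot
from geo import *
s=bot.observe();print(s["position"],s["tool_rot"],s["force"],s["moment"],s["grip_width"],s["finger_force"])
f=bot.grab_frame("scene");x,y=95,195
c=cv2.resize(f["frame"][y:y+90,x:x+120],None,fx=6.6667,fy=6.6667,interpolation=cv2.INTER_CUBIC)
cv2.imwrite("pics/c6.png",c)
```

```text
[ 0.59746474 -0.22686493  0.0441938 ] [ 3.14124915e+00 -5.14951171e-05 -2.94782196e-01] [-1.22136364 -1.54215728 -0.71939611] [-0.24782274  0.22565116  0.19651104] 0.011049923041086299 50.53150713443756
```

View pics/c6.png

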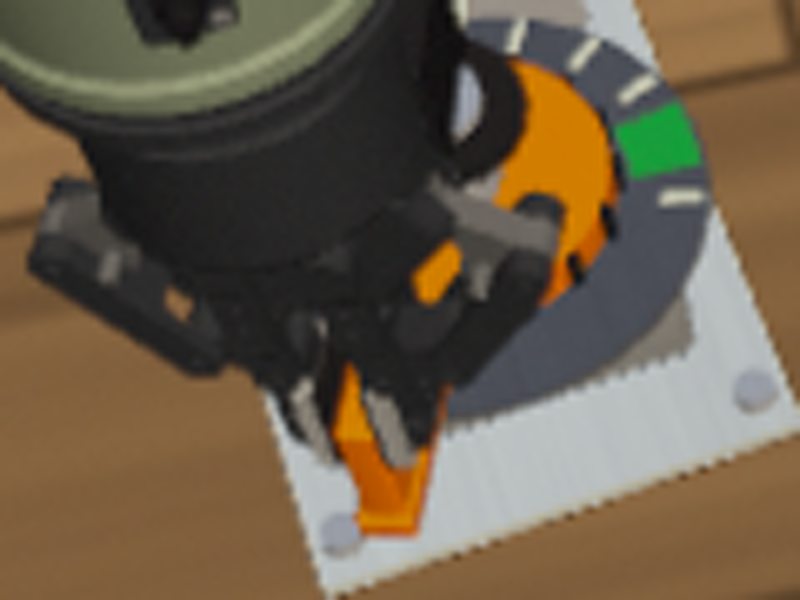

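The fingers now straddle the tab, with tips at (325,460) and (405,465). I'll swing anticlockwise, first half.

Emit:
{"op": "servo_tool", "data": {"plan": [[0.8, -0.03, -0.81, 0, 0, 0, -4.8], [0.8, -0.14, -1.62, 0, 0, 0, -9.6], [0.8, -0.31, -2.42, 0, 0, 0, -14.4], [0.8, -0.54, -3.2, 0, 0, 0, -19.2], [0.8, -0.84, -3.96, 0, 0, 0, -24]]}}

```text
clock: 6.4
position: [0.6006, -0.1865, 0.0441]
tool_rot: [3.141, 0.001, 0.127]
force: [-4.4, -3.4, 1.4]
grip_width: 0.011
finger_force: 50.5
```

Emit:
{"op": "servo_tool", "data": {"plan": [[0.8, -0.03, -0.81, 0, 0, 0, -4.8], [0.8, -0.14, -1.62, 0, 0, 0, -9.6], [0.8, -0.31, -2.42, 0, 0, 0, -14.4], [0.8, -0.54, -3.2, 0, 0, 0, -19.2], [0.8, -0.84, -3.96, 0, 0, 0, -24], [0.8, -0.84, -3.96, 0, 0, 0, -24]]}}

```text
clock: 7.0
position: [0.5868, -0.1479, 0.0442]
tool_rot: [-3.141, 0.001, 0.546]
force: [-2.4, -3.8, -1.6]
grip_width: 0.0109
finger_force: 50.4
```

The lever has swung to about 0.84 rad. I'll release, lift, and head to the knob.

Emit:
{"op": "servo_tool", "data": {"plan": [[3.5, 0, 0, 0, 0, 0, 0], [3.5, 0, 0, 0, 0, 0, 0], [3.5, 0, 0, 0, 0, 0, 0], [3.5, 0, 0, -4, 0, 0, 0], [3.5, 0, 0, -8, 0, 0, 0], [6, 0, 0, -12, 0, 0, 0], [6, 0, 0, -14, 0, 0, 0], [6, 0, 0, -14, 0, 0, 0]]}}

```text
clock: 7.8
position: [0.5892, -0.1484, 0.187]
tool_rot: [3.139, -0.004, 0.543]
force: [0.7, -0.7, 0.1]
grip_width: 0.06
finger_force: 0.0
```

```bash
python3 to.py .5043 -.1987 .184 2.95
python3 - <<'E'
from workcell import bot
import cv2
for n in("top","scene"): cv2.imwrite(f"pics/r_{n}.png",bot.grab_frame(n)["frame"])
E
```

```text
shift [-9.87 -0.08  0.27] wz -137.9 rv [ 3.000e-01  1.000e-01 -1.379e+02] q [-0.25  0.58  0.6   1.69 -0.38  0.99 -0.54] pos [ 0.5892 -0.1484  0.187 ] rot [ 3.1389 -0.0037  0.5428] t 7.8
```

Emit:
{"op": "servo_tool", "data": {"plan": [[6, -2, 0, 0, 0, 0, -8.5], [6, -4, 0, 0, 0, 0, -17], [6, -6, 0, 0, 0, 0, -25.5], [6, -8, 0, 0, 0, 0, -34], [6, -9.9, -0.1, 0.2, 0, 0, -42.5], [6, -9.9, -0.1, 0.2, 0, 0, -51], [6, -9.9, -0.1, 0.2, 0, 0, -59.5], [6, -9.9, -0.1, 0.2, 0, 0, -68], [6, -9.9, -0.1, 0.2, 0, 0, -76.5], [6, -9.9, -0.1, 0.2, 0, 0, -85]]}}

```text
clock: 8.9
position: [0.5019, -0.198, 0.1808]
tool_rot: [-3.14, -0.001, 2.033]
force: [0.4, -0.3, 0.4]
grip_width: 0.0606
finger_force: 0.0
```

Emit:
{"op": "servo_tool", "data": {"plan": [[6, 0, 0, 0, 0, 0, -8.5], [6, 0, 0, 0, 0, 0, -17], [6, 0, 0, 0, 0, 0, -25.5], [6, 0, 0, 0, 0, 0, -34], [6, 0, 0, 0, 0, 0, -42.5], [6, 0, 0, 0, 0, 0, -51], [6, 0, 0, 0, 0, 0, -53], [6, 0, 0, 0, 0, 0, -53], [6, 0, 0, 0, 0, 0, -53]]}}

```text
clock: 9.8
position: [0.5021, -0.1982, 0.1813]
tool_rot: [3.141, -0.001, 2.95]
force: [0.6, -0.2, -0.1]
grip_width: 0.0602
finger_force: 0.0
```

```bash
python3 to.py .5043 -.1987 .075 2.95
python3 - <<'E'
from workcell import bot
from geo import *
f=bot.grab_frame("scene");x,y=85,130
s=bot.observe()
c=cv2.resize(f["frame"][y:y+150,x:x+200],None,fx=4,fy=4,interpolation=cv2.INTER_CUBIC)
yw=s["tool_rot"][2];t=np.array([np.sin(yw),-np.cos(yw),0])
for sg in(-1,1): print((proj("scene",s["position"]+[0,0,.006]+t*sg*s["grip_width"]/2)-[x,y])*4)
cv2.imwrite("pics/c7.png",c)
E
```

```text
shift [-2.400e-01 -1.000e-02  1.063e+01] wz -0.0 rv [ 0.  -0.1 -0. ] q [ 0.26  0.41  0.01  1.84 -0.01  0.89  1.65] pos [ 0.5021 -0.1982  0.1813] rot [ 3.1412e+00 -1.3000e-03  2.9497e+00] t 9.8
[181.84475416 182.34050936]
[324.69576873 175.31010252]
```

View pics/c7.png

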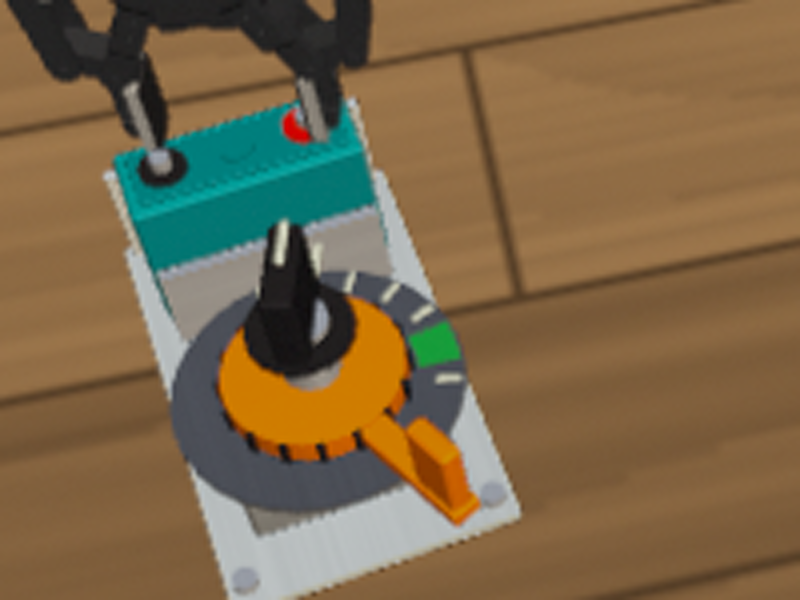

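The lever now points to (440,470), so it is well loosened. The fingers hang above the fixture, aligned with the bar. I'll descend and grip the knob.

Emit:
{"op": "servo_tool", "data": {"plan": [[6, -0.2, 0, 3, 0, 0, 0], [6, -0.2, 0, 6, 0, 0, 0], [6, -0.2, 0, 8.5, 0, 0, 0], [6, -0.2, 0, 10.5, 0, 0, 0], [6, -0.2, 0, 10.5, 0, 0, 0], [3, -0.2, 0, 10.5, 0, 0, 0], [1, -0.2, 0, 10.5, 0, 0, 0], [1, -0.2, 0, 10.5, 0, 0, 0], [1, -0.2, 0, 10.5, 0, 0, 0], [1, -0.2, 0, 10.5, 0, 0, 0]], "force": 30}}

```text
clock: 10.85
position: [0.505, -0.1994, 0.0782]
tool_rot: [-3.141, 0.002, 2.951]
force: [-0.8, -2.5, 7.3]
grip_width: 0.0157
finger_force: 30.1
```

```bash
python3 to.py .5043 -.1987 .075 1.731
```

```text
shift [0.09 0.06 0.32] wz 69.9 rv [ 0.   0.1 69.9] q [ 0.26  0.56  0.    1.92 -0.    0.66  1.65] pos [ 0.505  -0.1994  0.0782] rot [-3.1409e+00  1.9000e-03  2.9509e+00] t 10.85
```

Emit:
{"op": "servo_tool", "data": {"plan": [[1, 0, 0, 0, 0, 0, 7], [1, 0, 0, 0, 0, 0, 14], [1, 0, 0, 0, 0, 0, 21], [1, 0, 0, 0, 0, 0, 28], [1, 0, 0, 0, 0, 0, 35]]}}

```text
clock: 11.35
position: [0.5048, -0.2, 0.0783]
tool_rot: [3.141, 0.002, 2.335]
force: [-4.4, -6.2, 6.5]
grip_width: 0.0153
finger_force: 30.0
```

Emit:
{"op": "servo_tool", "data": {"plan": [[1, 0, 0, 0, 0, 0, 7], [1, 0, 0, 0, 0, 0, 14], [1, 0, 0, 0, 0, 0, 21], [1, 0, 0, 0, 0, 0, 28], [1, 0, 0, 0, 0, 0, 34.9], [1, 0, 0, 0, 0, 0, 34.9], [1, 0, 0, 0, 0, 0, 34.9]]}}

```text
clock: 12.05
position: [0.5042, -0.2003, 0.0782]
tool_rot: [3.141, 0.002, 1.73]
force: [-6.4, -8.1, 10.3]
grip_width: 0.0152
finger_force: 30.7
```

Emit:
{"op": "servo_tool", "data": {"plan": [[2.5, 0, 0, 0, 0, 0, 0], [4, 0, 0, 0, 0, 0, 0], [6, 0, 0, 0, 0, 0, 0], [6, 0, 0, -3, 0, 0, 0], [6, 0, 0, -7, 0, 0, 0], [6, 0, 0, -10.5, 0, 0, 0], [6, 0, 0, -10.5, 0, 0, 0], [6, 0, 0, -10.5, 0, 0, 0]]}}

```text
clock: 12.85
position: [0.5048, -0.1984, 0.1827]
tool_rot: [3.14, 0.0, 1.732]
force: [-0.3, -0.1, -0.8]
grip_width: 0.0597
finger_force: 0.0
```

```bash
python3 to.py .5868 -.1479 .184 .546
python3 - <<'E'
from workcell import bot
from geo import *
F={n:bot.grab_frame(n)["frame"] for n in("scene","top")}
for n in F: cv2.imwrite(f"pics/k_{n}.png",F[n])
a=np.array([.5058,-.1972]);off=np.array([120,180])
c=cv2.resize(F["scene"][180:255,120:220],None,fx=8,fy=8,interpolation=cv2.INTER_CUBIC)
for g in(1.631,1.731,1.831):
    p=(proj("scene",pt(a,np.array([.03,.06]),g,.074))-off)*8
    cv2.line(c,tuple(map(int,p[0])),tuple(map(int,p[1])),(255,0,255) if g==1.731 else (255,255,0),1);print(p.round())
    print("green line z.043",((proj("scene",pt(a,.06,g,.043))-off)*8).round())
cv2.imwrite("pics/c8.png",c)
h=cv2.cvtColor(F["scene"],cv2.COLOR_BGR2HSV);m=cv2.inRange(h,(50,120,60),(75,255,255));m[:,:150]=0;m[:200]=0;m[260:]=0;m[:,230:]=0
M=cv2.moments(m,True);print("green px",M["m00"],M["m10"]/M["m00"],M["m01"]/M["m00"])
X=ray("scene",(M["m10"]/M["m00"],M["m01"]/M["m00"]),.043);print("green ang",np.arctan2(X[1]-a[1],X[0]-a[0]))
E
```

```text
shift [ 3.67  8.9  -0.12] wz 68.0 rv [ 0.1 -0.  68. ] q [-0.04  0.44  0.41  1.85 -0.22  0.89  0.64] pos [ 0.5048 -0.1984  0.1827] rot [3.1401e+00 1.0000e-04 1.7320e+00] t 12.85Traceback (most recent call last):
  File "<stdin>", line 8, in <module>
  File "geo.py", line 6, in pt
    def pt(a,r,th,z): return np.stack([a[0]+r*np.cos(th),a[1]+r*np.sin(th),z+0*np.asarray(th,float)],-1)
                             ~~~~~~~~^^^^^^^^^^^^^^^^^^^^^^^^^^^^^^^^^^^^^^^^^^^^^^^^^^^^^^^^^^^^^^^^^^^
    raise ValueError('all input arrays must have the same shape')
ValueError: all input arrays must have the same shape
```

Run:
```python
from geo import *
F={n:cv2.imread(f"pics/k_{n}.png") for n in("scene","top")}
a=np.array([.5058,-.1972])
c=cv2.resize(F["scene"][180:255,133:208],None,fx=6,fy=6,interpolation=cv2.INTER_CUBIC)
d=cv2.resize(F["top"][212:287,335:405],None,fx=5,fy=5,interpolation=cv2.INTER_CUBIC)
out=np.zeros((450,800,3),np.uint8);out[:450,:450]=c;out[:375,450:800]=d;cv2.imwrite("pics/c8.png",out)
for nm,a,off,k,sh in(("scene",[.5058,-.1972],(133,180),6,0),("top",[.5033,-.2004],(335,212),5,450)):
  for g in(1.631,1.731,1.831):
    for r,z in((.03,.074),(.06,.074),(.06,.043)):
        print(nm,g,r,z,((proj(nm,pt(a,r,g,z))-off)*k+[sh,0]).round())
  h=cv2.cvtColor(F[nm],cv2.COLOR_BGR2HSV);m=cv2.inRange(h,(50,100,60),(75,255,255));q=np.zeros_like(m)
  q[off[1]:off[1]+75,off[0]:off[0]+75]=1;M=cv2.moments(m*q,True)
  if M["m00"]:
    p=(M["m10"]/M["m00"],M["m01"]/M["m00"]);X=ray(nm,p,.043);print(nm,"green",M["m00"],p,"ang",np.arctan2(X[1]-a[1],X[0]-a[0]))
```

```text
scene 1.631 0.03 0.074 [269. 195.]
scene 1.631 0.06 0.074 [364. 171.]
scene 1.631 0.06 0.043 [378. 230.]
scene 1.731 0.03 0.074 [267. 187.]
scene 1.731 0.06 0.074 [359. 157.]
scene 1.731 0.06 0.043 [373. 216.]
scene 1.831 0.03 0.074 [264. 181.]
scene 1.831 0.06 0.074 [353. 143.]
scene 1.831 0.06 0.043 [367. 202.]
scene green 106.0 (193.32075471698113, 215.81132075471697) ang 1.7635996876560855
top 1.631 0.03 0.074 [614. 201.]
top 1.631 0.06 0.074 [536. 204.]
top 1.631 0.06 0.043 [519. 207.]
top 1.731 0.03 0.074 [615. 209.]
top 1.731 0.06 0.074 [538. 220.]
top 1.731 0.06 0.043 [520. 222.]
top 1.831 0.03 0.074 [617. 217.]
top 1.831 0.06 0.074 [542. 235.]
top 1.831 0.06 0.043 [524. 237.]
top green 95.0 (349.18947368421055, 255.66315789473686) ang 1.7053626550897947
```

View pics/c8.png

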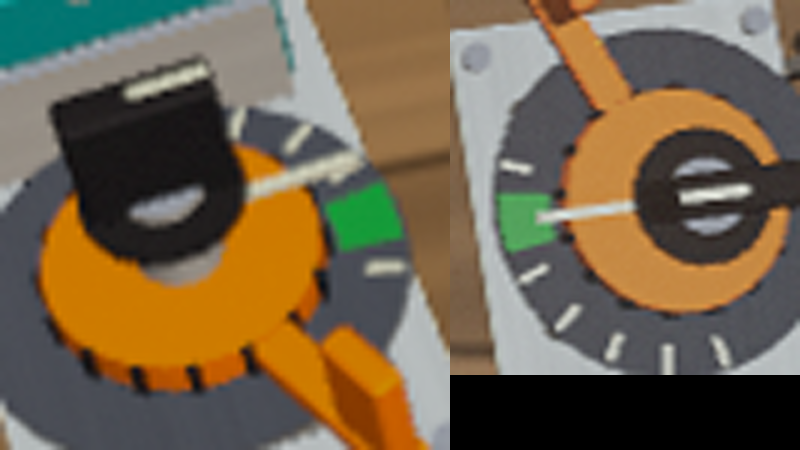

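The pointer tip is at (360,157) in the scene crop and (538,218) in the top crop. Both match the green mark's middle direction (1.73 rad) to about 0.02 rad. Now back to the lever to lock it.

Emit:
{"op": "servo_tool", "data": {"plan": [[4, 0.7, 1.8, 0, 0, 0, 8.5], [4, 1.5, 3.6, 0, 0, 0, 17], [4, 2.2, 5.4, 0, 0, 0, 25.5], [4, 2.9, 7.1, 0, 0, 0, 34], [4, 3.7, 8.9, 0, 0, 0, 42.5], [4, 3.7, 8.9, 0, 0, 0, 51], [4, 3.7, 8.9, 0, 0, 0, 59.5], [4, 3.7, 8.9, 0, 0, 0, 68], [4, 3.7, 8.9, 0, 0, 0, 68], [4, 3.7, 8.9, 0, 0, 0, 68]]}}

```text
clock: 13.95
position: [0.5861, -0.1478, 0.1813]
tool_rot: [-3.141, 0.001, 0.549]
force: [0.1, 0.4, 0.4]
grip_width: 0.04
finger_force: 0.0
```

```bash
python3 to.py .5868 -.1479 .0442 .546
```

```text
shift [ 0.08  0.05 13.71] wz 0.2 rv [-0.   0.1  0.2] q [-0.31  0.61  0.71  1.7  -0.46  1.   -0.46] pos [ 0.5861 -0.1478  0.1813] rot [-3.1411e+00  1.4000e-03  5.4940e-01] t 13.95
```

Emit:
{"op": "servo_tool", "data": {"plan": [[4, 0.1, 0, 4, 0, 0, 0.2], [4, 0.1, 0, 8, 0, 0, 0.2], [4, 0.1, 0, 11, 0, 0, 0.2], [4, 0.1, 0, 13.7, 0, 0, 0.2], [4, 0.1, 0, 13.7, 0, 0, 0.2], [2, 0.1, 0, 13.7, 0, 0, 0.2], [0.8, 0.1, 0, 13.7, 0, 0, 0.2], [0.8, 0.1, 0, 13.7, 0, 0, 0.2], [0.8, 0.1, 0, 13.7, 0, 0, 0.2], [0.8, 0.1, 0, 13.7, 0, 0, 0.2]], "force": 50}}

```text
clock: 14.95
position: [0.5881, -0.1478, 0.0466]
tool_rot: [3.14, -0.002, 0.542]
force: [-0.0, -2.2, 9.3]
grip_width: 0.0108
finger_force: 51.6
```

Emit:
{"op": "servo_tool", "data": {"plan": [[0.8, -0.03, 0.82, 0, 0, 0, 4.8], [0.8, -0.14, 1.63, 0, 0, 0, 9.6], [0.8, -0.31, 2.43, 0, 0, 0, 14.4], [0.8, -0.54, 3.21, 0, 0, 0, 19.2], [0.8, -0.84, 3.98, 0, 0, 0, 24]]}}

```text
clock: 15.45
position: [0.6017, -0.1865, 0.0466]
tool_rot: [3.141, -0.002, 0.12]
force: [-0.8, -1.4, 7.7]
grip_width: 0.0109
finger_force: 51.5
```

Emit:
{"op": "servo_tool", "data": {"plan": [[0.8, -0.03, 0.82, 0, 0, 0, 4.8], [0.8, -0.14, 1.63, 0, 0, 0, 9.6], [0.8, -0.31, 2.43, 0, 0, 0, 14.4], [0.8, -0.54, 3.21, 0, 0, 0, 19.2], [0.8, -0.72, 3.7, 0, 0, 0, 22.2], [0.8, -0.72, 3.7, 0, 0, 0, 22.2]]}}

```text
clock: 16.05
position: [0.5992, -0.2249, 0.0467]
tool_rot: [3.141, -0.004, -0.267]
force: [2.2, -3.3, 5.6]
grip_width: 0.0103
finger_force: 51.3
```

Emit:
{"op": "servo_tool", "data": {"plan": [[0.8, 0, 0.2, 0, 0, 0, 1.2], [0.8, -0.01, 0.31, 0, 0, 0, 1.8], [0.8, -0.01, 0.31, 0, 0, 0, 1.8], [0.8, -0.01, 0.31, 0, 0, 0, 1.8]]}}

```text
clock: 16.45
position: [0.5985, -0.2272, 0.0467]
tool_rot: [3.141, -0.004, -0.296]
force: [3.5, -3.1, 5.0]
grip_width: 0.0104
finger_force: 51.2
```

Emit:
{"op": "servo_tool", "data": {"plan": [[0.8, 0, 0.1, 0, 0, 0, 0.6], [0.8, 0, 0.2, 0, 0, 0, 1.2], [0.8, 0, 0.2, 0, 0, 0, 1.2]]}}

```text
clock: 16.75
position: [0.5982, -0.2283, 0.0467]
tool_rot: [-3.141, -0.003, -0.316]
force: [4.3, 0.4, 7.0]
grip_width: 0.011
finger_force: 51.8
```

Emit:
{"op": "servo_tool", "data": {"plan": [[0.8, 0, 0.1, 0, 0, 0, 0.6], [0.8, 0, 0.2, 0, 0, 0, 0.9], [0.8, 0, 0.2, 0, 0, 0, 0.9]]}}

```text
clock: 17.05
position: [0.5982, -0.2284, 0.0466]
tool_rot: [-3.139, -0.003, -0.33]
force: [5.1, 8.8, 9.1]
grip_width: 0.0107
finger_force: 54.3
```

Emit:
{"op": "servo_tool", "data": {"plan": [[0.8, 0, 0.1, 0, 0, 0, 0.3], [0.8, 0, 0.2, 0, 0, 0, 0.6], [0.8, 0, 0.2, 0, 0, 0, 0.6]]}}

```text
clock: 17.35
position: [0.5981, -0.2285, 0.0466]
tool_rot: [-3.136, -0.002, -0.339]
force: [7.7, 16.9, 12.0]
grip_width: 0.0107
finger_force: 56.9
```

It is firmly against the stop: the position is fixed while the force grows. I'll release and retreat.

Emit:
{"op": "servo_tool", "data": {"plan": [[3.5, 0, 0, 0, 0, 0, 0], [3.5, 0, 0, 0, 0, 0, 0], [3.5, 0, 0, 0, 0, 0, 0], [3.5, 0, 0, -3, 0, 0, 0], [3.5, 0, 0, -7, 0, 0, 0], [3.5, 0, 0, -11, 0, 0, 0], [3.5, 0, 0, -15, 0, 0, 0], [3.5, 4, 0, -18, 0, 0, 0], [3.5, 8, 0, -18, 0, 0, 0], [3.5, 8, 0, -18, 0, 0, 0]]}}

```text
clock: 18.35
position: [0.6735, -0.2601, 0.225]
tool_rot: [3.141, -0.002, -0.342]
force: [-0.1, 0.1, -1.3]
grip_width: 0.0349
finger_force: 0.0
```

Run:
```python
from workcell import bot
from geo import *
s=bot.observe();print(s["position"],s["force"],s["qd"].round(3))
f=bot.grab_frame("scene")["frame"];cv2.imwrite("pics/fin.png",f);g0=cv2.imread("pics/scene0.png");k=cv2.imread("pics/k_scene.png")
def box(i,u,v,w,h): return i[v:v+h,u:u+w].astype(int)
# lever region vs start image, pointer/knob region vs after-turn image, blue fixture vs start
for n,ref,r in(("lever",g0,(140,240,30,40)),("lever vs open",k,(140,240,30,40)),("pointer",k,(172,195,30,30)),("pointer vs start",g0,(172,195,30,30)),("knob",k,(138,190,40,40)),("blue",g0,(300,110,85,125))):
    print(n,np.abs(box(f,*r)-box(ref,*r)).mean().round(2))
def org(i):
    m=cv2.inRange(cv2.cvtColor(i,cv2.COLOR_BGR2HSV),(8,190,120),(22,255,255));q=np.zeros_like(m);q[240:275,140:172]=1;M=cv2.moments(m*q,True);return M["m00"],M["m10"]/M["m00"],M["m01"]/M["m00"]
print(org(g0),org(f))
```

```text
[ 0.67348152 -0.26007974  0.22502141] [-0.06572035  0.11028586 -1.2969783 ] [-0.032 -0.035  0.015  0.145  0.024 -0.039  0.028]
lever 2.1
lever vs open 31.01
pointer 1.22
pointer vs start 8.49
knob 1.47
blue 2.12
(463.0, 154.5291576673866, 255.30021598272137) (462.0, 154.5151515151515, 255.3030303030303)
```

The lever is back within 0.02 px of its starting place. The knob and pointer are unchanged since the turn, and the blue fixture is untouched. Handing in.

```bash
python3 -c "
from workcell import bot
print(bot.job_done())"
```

```text
the job is handed in; nothing more can be done
None
```

The orange adjuster's pointer stands at the middle of the green mark (to about 0.02 rad by the images), the orange lever is locked back at its stop and released, the blue fixture shows no change, and the job was handed in at about 18 s.

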